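Weigh a brass valve body on the spring scale and mark the reading

TASK

Weigh the brass valve body: hang it by its hanger frame on the hook of the spring scale, easing the hook down until the scale carries the whole weight, so that the hook neither drops nor springs back when you let go (the hook must never run faster than 10 cm/s). Let it hang still, then mark the reading by pushing the orange marker down until its line is level with the red pointer, and leave it there with the valve still hanging. Leave the other things on the bench where they are.

Things in the scene. Friction and masses are not known exactly. Their poses are not given: they have to be found in the camera images.
- brass_valve_eye (a point): Middle of the crossbar of the brass valve's hanger: a round steel bar, 6 mm thick, along the valve's own y, 107 mm above the valve's underside, over its centre. The window below it, through which the hook passes along the valve's x, is 36 mm wide (y) and 52 mm high (crossbar's underside to body top).
- brass_valve_grip (a point): Where to grip the brass valve: mid-way between the hanger's two flat upright straps, 10 mm below the crossbar. The straps are 12 mm wide (x), 4 mm thick, 44 mm apart over their outer faces (y), and end 114 mm above the underside. Grip from above across those outer faces, along the valve's y, one finger outside each strap.
- brass_valve: The valve to weigh, the only brass-coloured one of three: round body, 54 mm across, 52 mm tall, two side ports along its x reaching 46 mm out, a steel hanger frame on top. Origin at the centre of its underside, z up. Starts upright on the bench, yaw -0.6 to 0.6 rad; mass unknown, 0.33 to 0.80 kg.
- hook_seat (a point): Bottom of the hook: where the crossbar's centre rests when hung; 238 mm up, unloaded. Scale's axes: x from hook to rod; yaw -0.45 to 0.1. An 8 mm steel bar runs from the rod 108 mm along -x (robot side), top 6 mm above this point, then dips to a 14 mm flat bottom, underside 11 mm below this point; its upturned point is 18 mm further out (-x), top 20 mm above. Nothing stands over the hook.
- hook (a joint): How far the hook has sunk, in m: 0 unloaded, up to 0.115 at the bottom stop. Spring of 150 N/m (6.5 mm per 100 g), lightly damped: a sudden load makes it drop and bounce, and if it is held below its balance it springs up when let go.
- pointer (a point): Tip of the red pointer, which moves up and down in one piece with the hook, on the white graduated strip, 6 mm before (-x) and 50 mm to the left (+y) of the hook's rod. Axes as the scale's.
- marker_pad (a point): Centre of the top face of the marker's orange thumb pad: 24 mm (x) by 26 mm (y), 10 mm thick, this face 5 mm above the marker's line. It stands out 64 mm to the scale's -x from a second rod, 100 mm to the left (+y) of the hook's rod. The bar joining the rods is 22 mm deep (x), its top 263 mm above the bench.
- marker_line (a point): Tip of the marker's orange line, on the graduated strip; moves with the marker. Level with the red pointer when both tips have the same height (a few mm do not matter).
- marker (a joint): How far down the marker stands, in m, from the same zero as the hook: equal values mean level. About 2.5 N of friction; it stays where left. Starts at 0 to 0.012, above any reading. Push it down on its pad, or up from below (range 0 to 0.12).
- steel_valve_eye (a point): Dark steel valve like the brass one (round, 54 mm across, same hanger), to be left alone; middle of its crossbar, 107 mm above its underside.
- green_valve_eye (a point): Green-painted valve (square, 50 mm wide, same ports and hanger), to be left alone; middle of its crossbar, 107 mm above its underside.
- solvent: White plastic bottle, 66 mm across, 150 mm tall, origin at the centre of its underside. Leave alone.
- jug: White mug-like measuring jug, 84 mm across, 100 mm tall, origin at the centre of its underside. Leave alone.
- brass_tube: Plain brass tube stub standing on end, 48 mm across, 90 mm tall, origin at the centre of its underside. Leave alone.
- wrench: Wrench, 160 mm long, lying on the bench. Leave alone.
- seal_ring: Flat copper disc, 40 mm across, 8 mm thick. Leave alone.

How it is judged:
By the outcome, as a careful person would: the job done as asked, in the order asked, and still so for the second after the job is handed in, with the robot touching nothing.
It also fails if it takes over 56 s, if anything falls off the work surface, if the arm or the gripper's body presses on something with over 40 N, if the wrist force passes 120 N, or if a joint passes its speed limit or range.

ROBOT

A 7-joint arm with a two-finger parallel gripper is mounted at the origin on the work surface. World frame = base frame: x ahead of the robot, y to its left, z up, the work surface at z = 0. Lengths are in m, angles in rad, forces in N, time in s.
With the tool pointing down it reaches from about 0.35 to 0.9 m from the base axis. Payload 8.1 kg.
Tool frame: the origin (TCP) lies on the centre line of the jaws, within the pads' length; the fingertips stand 17 mm ahead of it and the grasp point (between the pads) lies 2 mm behind it (r.finger_overhang is the distance from the TCP to the fingertips, in m); z points along the fingers, y is the line along which they close (so a half turn about z gives the same grasp; the last joint's range is limited). The gripper opens to 85 mm and grips with 20 to 120 N. Pads are 22 mm wide; open, the fingers measure 114 mm over their backs; the gripper's body (76 mm by 85 mm) begins 54 mm behind the grasp point. The pads swing forward as they close: fully open they stand 13 mm farther back than shut.
Start: joints at [-1.428, 0.434, 0.025, 1.573, -0.012, 1.134, -0.075], TCP at [0.152, 0.606, 0.248] pointing down, gripper open.
Joint ranges: [-2.62, 2.62], [-0.44, 2.09], [-1.27, 1.32], [0.08, 2.57], [-1.32, 4.46], [0.12, 2], [-2.74, 2.74]. Speed limits (rad/s): [2.22, 2.22, 3.01, 3.01, 3.14, 3.14, 3.14].

INTERFACE

Orientations are given as a unit quaternion [x, y, z, w].
In Python, from workcell import r gives the robot as it stands.
- The arm moves only by the tool apply_moves, never from a script. Its argument "rows" is a list of rows, each an object with "dp": the shift along the tool's x, y, z in mm, a list of three; "rotation": the turn, a rotation vector about the tool's x, y, z in rad, a list of three; "gripper": the closure, from -1 (fully open) to 1 (shut). In form: [{"dp": [x, y, z], "rotation": [rx, ry, rz], "gripper": gripper}, ...]. A call has 1 to 12 rows; each row is the pose to reach, as a shift and turn from the pose commanded when the call began, along the tool's axes at that moment; what a row does not reach only later rows make up. A row lasts 1/12 s, in which the tool goes at most 41.7 mm and 7.16 degrees, less where a joint would pass 70% of its speed; a pose out of reach is approached as far as the arm can. A call with a gripper value outside its range is refused whole. The fingers move at their own pace and stop on an object; "newtons" is the grip in N (left out, the last holds). Time passes only in rows, so rows that repeat a pose let the fingers close. It gives the time, the measured TCP pose, the force, the opening and the grip force at its end, in the units of the state.
- r.get_obs(): the state, without advancing time (a new reading comes with each control period).
- r.read_camera(name): name is "side" or "top"; returns the picture (480x640x3 uint8, red, green, blue); there is no depth.
- r.camera_params(name): a dict with "camera_matrix" (3x3 intrinsics, pixels), "R" (3x3) and "t" (3): a world point X has camera coordinates R X + t. Camera axes: x right, y down, z forward; pixel columns grow to the right and rows downward; lengths in m; the calibration is good to about 2 mm. A picture is of the moment at which its call begins. camera_params takes no time and is no camera call.
- r.close_job(): hands the job in; it is judged then, once.
The state is a dict: "time_s": time; "joint_pos": joint angles; "joint_velocities": joint speeds; "effort": joint torques, N m; "tcp_pos": TCP position; "tcp_rot": TCP orientation; "force": force on the tool from outside, world axes, zero at the start; "ft_torque": the same for the moment, N m; "grip_width": finger opening in m; "grasp_force": force on a finger pad.
Only numpy, scipy, OpenCV 4.12 (cv2) and the standard library are available. Lean on these libraries where they do the work, as an engineer would, in place of code of your own. Each camera call takes 0.05 s, during which the arm holds its last target. There are 200 camera calls.

## Working session

There is one attempt and no reset: what is moved stays moved. The work goes in short steps, Python scripts to look and compute and a tool call to move; the robot and the scene stay as the last step left them, time stands still between calls to the robot, and variables do not carry over. Pictures are saved under pics/ and viewed, at most 10 in all, crops included, and the job is handed in when it is done.

Besides the shell and the picture viewer there is one more tool, called after ">>>" in YAML: its name, and indented under it one key for each argument. apply_moves: Moves the arm, as the interface text tells. Its arguments: {"type":"object","properties":{"rows":{"type":"array","items":{"type":"object","properties":{"dp":{"type":"array","items":{"type":"number"}},"rotation":{"type":"array","items":{"type":"number"}},"gripper":{"type":"number"}}}},"newtons":{"type":"number"}},"required":["rows"]}

```bash
mkdir -p pics; cat > h.py <<'E'
import numpy as np, cv2
from workcell import r
def cam(n):
    p=r.camera_params(n); return [np.array(p[k],float) for k in("camera_matrix","R","t")]
def proj(n,X):
    K,R,t=cam(n); c=K@(R@np.array(X,float)+t); return c[:2]/c[2]
def ray(n,uv):
    K,R,t=cam(n); d=R.T@np.linalg.inv(K)@np.array([uv[0],uv[1],1.]); return -R.T@t,d/np.linalg.norm(d)
def onz(n,uv,z):
    o,d=ray(n,uv); return o+d*(z-o[2])/d[2]
def tri(a,b):  # uv in side, uv in top
    o1,d1=ray("side",a);o2,d2=ray("top",b)
    s=np.linalg.lstsq(np.c_[d1,-d2],o2-o1,rcond=None)[0]
    p,q=o1+s[0]*d1,o2+s[1]*d2; return (p+q)/2,np.linalg.norm(p-q)
def save(n,f):
    im=r.read_camera(n); cv2.imwrite("pics/"+f,im[:,:,::-1]); return im
E
python3 - <<'E'
from h import *
for n in("side","top"):
    save(n,n+"0.png"); K,R,t=cam(n); print(n,K[0,0],-R.T@t,R[2])
o=r.get_obs(); print(o)
E
```

```text
side 623.3585530644539 [0.13962421 0.90374849 1.11540911] [ 0.31744814 -0.60055255 -0.73386873]
top 501.97746425938146 [0.32562525 0.13848957 1.33613301] [ 0.18009055  0.00177177 -0.98364844]
{'time_s': 0.1, 'joint_pos': array([-1.42759181,  0.43516918,  0.02494804,  1.57405774, -0.01161977,
        1.13399086, -0.07511941]), 'joint_velocities': array([-0.0001489 , -0.00123346, -0.00023035, -0.00342577,  0.00088714,
       -0.00200919,  0.00181958]), 'effort': array([ 2.70121192e-03, -6.71748304e+01,  1.02768838e+00, -3.16901636e+01,
        1.57369673e-02,  7.29413950e-03, -2.11790564e-05]), 'tcp_pos': array([0.15200539, 0.60576403, 0.24757429]), 'tcp_rot': array([ 1.22630054e-01,  9.92452176e-01, -7.39150101e-04, -3.79443619e-05]), 'force': array([-1.05750656,  0.51975413, -0.35674518]), 'ft_torque': array([ 0.02290879, -0.0222259 , -0.00056353]), 'grasp_force': 0.0, 'grip_width': 0.08562790863177047}
```

View pics/side0.png

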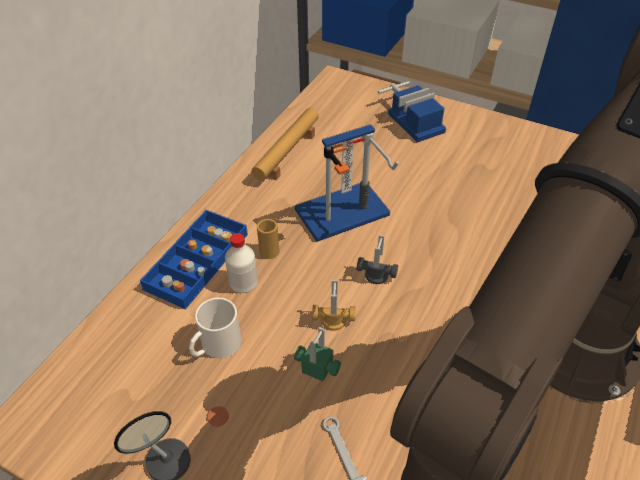

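View pics/top0.png

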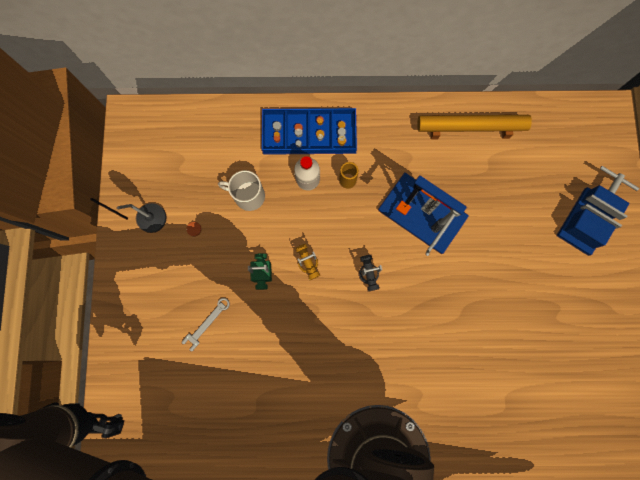

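Side view: brass valve about (334,313) with its hanger top about (334,286), scale hook tip about (395,165) and orange pad about (342,169). Top view: brass valve (308,260), hook tip (428,252), pad (403,208). Next I'll enlarge both areas.

```bash
python3 - <<'E'
from h import *
s=cv2.imread("pics/side0.png");t=cv2.imread("pics/top0.png")
def c(im,x,y,w,h,W,H): return cv2.resize(im[y:y+h,x:x+w],(W,H),interpolation=cv2.INTER_CUBIC)
# each 400x300
A=c(s,310,115,100,75,400,300);B=c(s,290,270,80,60,400,300)
C=c(t,375,180,100,75,400,300);D=c(t,270,225,80,60,400,300)
cv2.imwrite("pics/z.png",np.vstack([np.hstack([A,B]),np.hstack([C,D])]))
E
```

```text
(no output)
```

View pics/z.png

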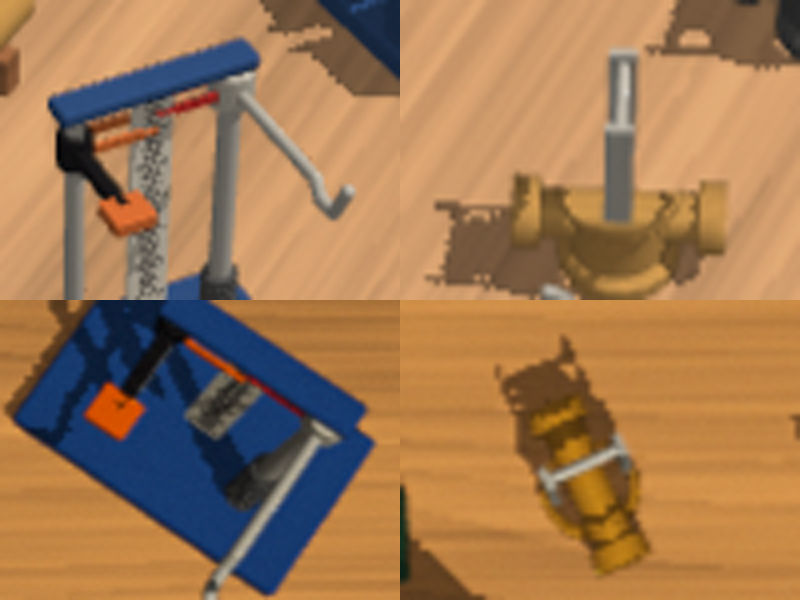

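```bash
python3 - <<'E'
from h import *
from scipy.spatial.transform import Rotation as Ro
P=lambda *a:np.round(a[0],4)
sA=lambda x,y:(310+x/4-.4,115+y/4-.4); sB=lambda x,y:(290+(x-400)/5-.4,270+y/5-.4)
tC=lambda x,y:(375+x/4-.4,180+(y-300)/4-.4); tD=lambda x,y:(270+(x-400)/5-.4,225+(y-300)/5-.4)
print("frame far",tri(sB(622,52),tD(622,446)),"near",tri(sB(620,128),tD(547,482)))
a=onz("top",tD(622,446),.112);b=onz("top",tD(547,482),.112);d=b-a
print("valve mid",(a+b)/2,"len",np.linalg.norm(d),"yaw",np.arctan2(-d[0],d[1]))
t=onz("top",(428,251.8),.258); k=onz("top",tC(322,432),.246)
print("hook tip",t,"rod",k,"yaw",np.arctan2(*(k-t)[[1,0]]),"len(126)",np.linalg.norm(k-t))
print("hook tip tri",tri(sA(347,190),(428,251.8)))
print("pad tri",tri(sA(130,207),tC(115,410)))
print("ptr tri",tri(sA(160,111),tC(248,380)),"line tri",tri(sA(158,131),tC(242,376)))
o=r.get_obs();print(Ro.from_quat(o["tcp_rot"]).as_matrix().round(3))
E
```

```text
frame far (array([0.50182664, 0.15773052, 0.11140321]), np.float64(0.0007611998923568611)) near (array([0.48414784, 0.19463466, 0.11231869]), np.float64(0.000780971490952852))
valve mid [0.49259059 0.1760786  0.112     ] len 0.04088749590634887 yaw 0.4439322494247916
hook tip [ 0.48285786 -0.09187095  0.258     ] rod [ 0.57216231 -0.15868486  0.246     ] yaw -0.6423217529878823 len(126) 0.11217567825225966
hook tip tri (array([ 0.48231486, -0.09384291,  0.25060748]), np.float64(0.0033227616519538768))
pad tri (array([ 0.58785781, -0.04648636,  0.23326696]), np.float64(0.0016813072510891533))
ptr tri (array([ 0.60388543, -0.11988298,  0.24182406]), np.float64(0.0011624705426653112)) line tri (array([ 0.60772576, -0.12081189,  0.22640298]), np.float64(0.003774836110950393))
[[-0.97   0.243 -0.   ]
 [ 0.243  0.97  -0.001]
 [-0.    -0.001 -1.   ]]
```

Valve sizes check out: strap span 41 mm against 44, heights 0.111–0.112. Moving above it.

>>> apply_moves:
  rows:
    - {"dp": [-36,-28,4],"rotation": [0,0,-0.06],"gripper": -1}
    - {"dp": [-72,-56,8],"rotation": [0,0,-0.12],"gripper": -1}
    - {"dp": [-100,-78,12],"rotation": [0,0,-0.18],"gripper": -1}
    - {"dp": [-130,-100,15],"rotation": [0,0,-0.24],"gripper": -1}
    - {"dp": [-160,-123,18],"rotation": [0,0,-0.3],"gripper": -1}
    - {"dp": [-190,-146,22],"rotation": [0,0,-0.36],"gripper": -1}
    - {"dp": [-220,-170,25],"rotation": [0,0,-0.42],"gripper": -1}
    - {"dp": [-250,-193,28],"rotation": [0,0,-0.48],"gripper": -1}
    - {"dp": [-280,-216,32],"rotation": [0,0,-0.54],"gripper": -1}
    - {"dp": [-310,-239,36],"rotation": [0,0,-0.6],"gripper": -1}
    - {"dp": [-340,-262,40],"rotation": [0,0,-0.66],"gripper": -1}
    - {"dp": [-370,-285,44],"rotation": [0,0,-0.69],"gripper": -1}

```text
time_s: 1.1
tcp_pos: [0.4423, 0.238, 0.204]
tcp_rot: [-0.222, 0.975, -0.0, -0.0]
force: [0.7, 0.7, 0.2]
grip_width: 0.0855
grasp_force: 0.0
```

```bash
cat >> h.py <<'E'
from scipy.spatial.transform import Rotation as Ro
def need(pos,yang):  # shift (tool mm) and z-turn so TCP at pos, jaws' y at world angle yang
    o=r.get_obs();M=Ro.from_quat(o["tcp_rot"]).as_matrix()
    y=M[:,1];a=np.arctan2(y[1],y[0]);dz=(yang-a+np.pi/2)%np.pi-np.pi/2
    print("t",round(o["time_s"],2),"tcp",o["tcp_pos"].round(4),"dp",(M.T@(np.array(pos)-o["tcp_pos"])*1000).round(1),"rz",round(-dz,3),"tilt",M[:,2].round(3),"F",o["force"].round(2),"w",round(o["grip_width"],4),"g",round(o["grasp_force"],1))
E
python3 - <<'E'
from h import *
need([.4926,.1761,.20],2.015)
s=cv2.imread("pics/side0.png");t=cv2.imread("pics/top0.png")
# blue bar front/back top edges in side, z=.263
sA=lambda x,y:(310+x/4-.4,115+y/4-.4)
for e in [((52,100),(250,42))]:
    a,b=[onz("side",sA(*p),.263) for p in e]; d=a-b; print("bar",a,b,np.linalg.norm(d),"yaw",np.arctan2(-d[0],d[1]))
# base: blue mask in top
h=cv2.cvtColor(t,cv2.COLOR_BGR2HSV); m=cv2.inRange(h,(100,120,30),(130,255,255)); m[:, :370]=0;m[:,480:]=0
m=cv2.morphologyEx(m,cv2.MORPH_CLOSE,np.ones((9,9)))
c=max(cv2.findContours(m,0,2)[0],key=cv2.contourArea); q=cv2.boxPoints(cv2.minAreaRect(c)); w=np.array([onz("top",p,.01) for p in q]);print(w.round(3))
for i in range(2): d=w[i+1]-w[i];print(np.linalg.norm(d),np.arctan2(d[1],d[0]))
E
```

```text
t 1.1 tcp [0.4423 0.238  0.204 ] dp [-18.6 -77.5   4. ] rz 0.003 tilt [-0. -0. -1.] F [0.67 0.69 0.2 ] w 0.0855 g 0.0
bar [ 0.6504348  -0.07650288  0.263     ] [ 0.57524342 -0.17492099  0.263     ] 0.12385422334512723 yaw -0.6524007025492955
[[ 0.635 -0.014  0.01 ]
 [ 0.756 -0.099  0.01 ]
 [ 0.631 -0.268  0.01 ]
 [ 0.514 -0.182  0.01 ]]
0.1476999384591549 -0.6096612498800174
0.2101381677204896 -2.209274280626383
```

Scale yaw comes out at about -0.62 from the base edges, the top bar, the pad and the hook tip. Going over the valve, then down onto the straps.

>>> apply_moves:
  rows:
    - {"dp": [-10,-39,2],"rotation": [0,0,0],"gripper": -1}
    - {"dp": [-19,-77,4],"rotation": [0,0,0],"gripper": -1}
    - {"dp": [-19,-77,4],"rotation": [0,0,0],"gripper": -1}
    - {"dp": [-19,-77,35],"rotation": [0,0,0],"gripper": -1}
    - {"dp": [-19,-77,60],"rotation": [0,0,0],"gripper": -1}
    - {"dp": [-19,-77,60],"rotation": [0,0,0],"gripper": -1}
    - {"dp": [-19,-77,60],"rotation": [0,0,0],"gripper": -1}

```text
time_s: 1.68
tcp_pos: [0.4908, 0.178, 0.1436]
tcp_rot: [-0.22, 0.975, -0.0, -0.002]
force: [0.1, 1.5, 0.7]
grip_width: 0.0855
grasp_force: 0.0
```

```bash
python3 - <<'E'
from h import *
need([.4926,.1761,.095],2.015)
s=save("side","s1.png");t=save("top","t1.png")
c=lambda im,x,y:cv2.resize(im[y:y+75,x:x+100,::-1],(400,300),interpolation=cv2.INTER_CUBIC)
cv2.imwrite("pics/z1.png",np.hstack([c(s,285,255),c(t,260,215)]))
E
```

```text
t 1.68 tcp [0.4908 0.178  0.1436] dp [-1.  -2.5 48.6] rz -0.0 tilt [-0.003 -0.001 -1.   ] F [0.09 1.48 0.73] w 0.0855 g 0.0
```

View pics/z1.png

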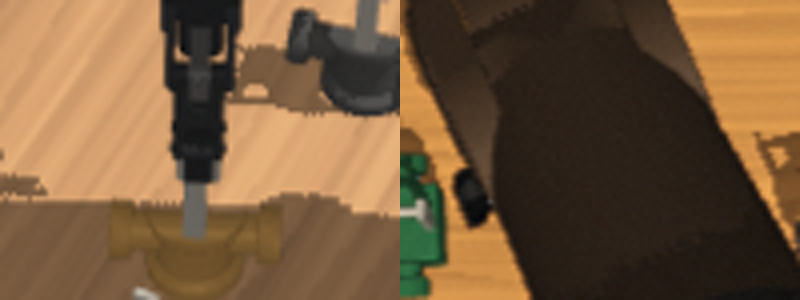

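The near finger (crop about (198,165)) lines up with the strap (about (195,205)). Descending and closing.

>>> apply_moves:
  rows:
    - {"dp": [0,-1,25],"rotation": [0,0,0],"gripper": -1}
    - {"dp": [0,-1,48],"rotation": [0,0,0],"gripper": -1}
    - {"dp": [0,-1,48],"rotation": [0,0,0],"gripper": -1}
    - {"dp": [0,-1,48],"rotation": [0,0,0],"gripper": 1}
    - {"dp": [0,-1,48],"rotation": [0,0,0],"gripper": 1}
    - {"dp": [0,-1,48],"rotation": [0,0,0],"gripper": 1}
    - {"dp": [0,-1,48],"rotation": [0,0,0],"gripper": 1}
    - {"dp": [0,-1,48],"rotation": [0,0,0],"gripper": 1}
    - {"dp": [0,-1,48],"rotation": [0,0,0],"gripper": 1}
  newtons: 60

```text
time_s: 2.53
tcp_pos: [0.4936, 0.1776, 0.0981]
tcp_rot: [-0.22, 0.975, 0.0, 0.002]
force: [-0.3, -1.0, 7.3]
grip_width: 0.0437
grasp_force: 59.9
```

```bash
python3 - <<'E'
from h import *
need([.4926,.1761,.095],2.015)
E
```

```text
t 2.53 tcp [0.4936 0.1776 0.0981] dp [ 1.6 -0.9  3.1] rz -0.001 tilt [ 0.003  0.001 -1.   ] F [-0.27 -1.    7.34] w 0.0437 g 59.9
```

Gripped at 43.7 mm. Lifting.

>>> apply_moves:
  rows:
    - {"dp": [0,0,-8],"rotation": [0,0,0],"gripper": 1}
    - {"dp": [0,0,-20],"rotation": [0,0,0],"gripper": 1}
    - {"dp": [0,0,-45],"rotation": [0,0,0],"gripper": 1}
    - {"dp": [0,0,-75],"rotation": [0,0,0],"gripper": 1}
    - {"dp": [0,0,-105],"rotation": [0,0,0],"gripper": 1}
    - {"dp": [0,0,-135],"rotation": [0,0,0],"gripper": 1}
    - {"dp": [0,0,-155],"rotation": [0,0,0],"gripper": 1}
    - {"dp": [0,0,-165],"rotation": [0,0,0],"gripper": 1}
    - {"dp": [0,0,-165],"rotation": [0,0,0],"gripper": 1}
    - {"dp": [0,0,-165],"rotation": [0,0,0],"gripper": 1}
    - {"dp": [0,0,-165],"rotation": [0,0,0],"gripper": 1}
    - {"dp": [0,0,-165],"rotation": [0,0,0],"gripper": 1}

```text
time_s: 3.53
tcp_pos: [0.4913, 0.1771, 0.2596]
tcp_rot: [-0.22, 0.975, -0.0, -0.002]
force: [0.1, 0.6, -7.0]
grip_width: 0.0432
grasp_force: 62.9
```

```bash
python3 - <<'E'
from h import *
yaw=-.625; x=np.array([np.cos(yaw),np.sin(yaw),0]); y=np.array([-np.sin(yaw),np.cos(yaw),0])
seat=np.array([.4828,-.0919,.238])+.018*x; print(seat)
pre=seat-.075*x+[0,0,.03-.009]; need(pre,np.pi/2+yaw)
# tip refinement: bright grey pixels around the hook tip
for n,(u,v),f in(("side",(396,163),"side0"),("top",(428,252),"top0")):
    im=cv2.imread(f"pics/{f}.png"); h=cv2.cvtColor(im,cv2.COLOR_BGR2HSV)[v-8:v+9,u-9:u+10]
    m=(h[...,1]<70)
    print(n,u-9,v-8); print("\n".join("".join("#" if q else "." for q in row) for row in m))
    for lab,X in(("seat",seat),("tip",seat-.018*x+[0,0,.016])): print(lab,proj(n,X).round(1))
E
```

```text
[ 0.49739734 -0.10243175  0.238     ]
t 3.53 tcp [0.4913 0.1771 0.2596] dp [ 150.6 -189.2    1.1] rz 1.069 tilt [-0.003 -0.001 -1.   ] F [ 0.13  0.56 -6.98] w 0.0432 g 62.9
side 387 155
...................
#..................
##.................
###................
####...............
.###...............
.###.....##........
.###....####.......
.####...####.......
..###..####........
..########.........
...######..........
....#####..........
.....###...........
......#............
...................
...................
seat [390.3 162.1]
tip [395.2 161.2]
top 419 244
........#...#####..
..........######...
...........####....
..........####.....
..........###.#....
.........###....#..
.........##......#.
........###........
........##.........
.......###.........
.......###.........
........#..........
...................
...................
...................
...................
...................
seat [430.6 246.6]
tip [427.6 252.1]
```

>>> apply_moves:
  rows:
    - {"dp": [8,-10,0],"rotation": [0,0,0.06],"gripper": 1}
    - {"dp": [22,-28,0],"rotation": [0,0,0.16],"gripper": 1}
    - {"dp": [38,-48,0],"rotation": [0,0,0.27],"gripper": 1}
    - {"dp": [55,-69,0],"rotation": [0,0,0.38],"gripper": 1}
    - {"dp": [72,-90,0],"rotation": [0,0,0.49],"gripper": 1}
    - {"dp": [89,-111,0],"rotation": [0,0,0.6],"gripper": 1}
    - {"dp": [106,-133,0],"rotation": [0,0,0.71],"gripper": 1}
    - {"dp": [122,-153,0],"rotation": [0,0,0.82],"gripper": 1}
    - {"dp": [136,-171,0],"rotation": [0,0,0.93],"gripper": 1}
    - {"dp": [147,-184,0],"rotation": [0,0,1.03],"gripper": 1}
    - {"dp": [151,-189,0],"rotation": [0,0,1.07],"gripper": 1}
    - {"dp": [151,-189,0],"rotation": [0,0,1.07],"gripper": 1}

```text
time_s: 4.53
tcp_pos: [0.4363, -0.0595, 0.2606]
tcp_rot: [0.31, 0.951, -0.0, -0.001]
force: [1.2, -0.3, -5.7]
grip_width: 0.0426
grasp_force: 63.0
```

>>> apply_moves:
  rows:
    - {"dp": [0,0,0],"rotation": [0,0,0],"gripper": 1}
    - {"dp": [0,0,0],"rotation": [0,0,0],"gripper": 1}
    - {"dp": [0,0,0],"rotation": [0,0,0],"gripper": 1}
    - {"dp": [0,0,0],"rotation": [0,0,0],"gripper": 1}

```text
time_s: 4.87
tcp_pos: [0.4373, -0.0571, 0.2612]
tcp_rot: [0.307, 0.952, 0.0, -0.0]
force: [-0.0, 0.2, -6.5]
grip_width: 0.0432
grasp_force: 63.0
```

```bash
python3 - <<'E'
from h import *
for z in(.250,.254,.258): print(z,"tip side",onz("side",(397,162.5),z).round(4),"top",onz("top",(427.6,252.5),z).round(4))
yaw=-.625; x=np.array([np.cos(yaw),np.sin(yaw),0])
seat=np.array([.4828,-.0919,.238])+.018*x
need(seat-.075*x+[0,0,.021],np.pi/2+yaw); need(seat+[0,0,.021],np.pi/2+yaw)
s=save("side","s2.png");t=save("top","t2.png")
c=lambda im,x,y:cv2.resize(im[y:y+75,x:x+100,::-1],(400,300),interpolation=cv2.INTER_CUBIC)
cv2.imwrite("pics/z2.png",np.hstack([c(s,340,130),c(t,375,190)]))
E
```

```text
0.25 tip side [ 0.4791 -0.0942  0.25  ] top [ 0.4825 -0.0926  0.25  ]
0.254 tip side [ 0.4776 -0.0896  0.254 ] top [ 0.4819 -0.0918  0.254 ]
0.258 tip side [ 0.476 -0.085  0.258] top [ 0.4813 -0.0909  0.258 ]
t 4.87 tcp [ 0.4373 -0.0571  0.2612] dp [-0.2 -1.6  2.2] rz 0.002 tilt [-0.  0. -1.] F [-0.04  0.2  -6.54] w 0.0432 g 63.0
t 4.87 tcp [ 0.4373 -0.0571  0.2612] dp [-75.2  -1.7   2.1] rz 0.002 tilt [-0.  0. -1.] F [-0.04  0.2  -6.54] w 0.0432 g 63.0
```

View pics/z2.png

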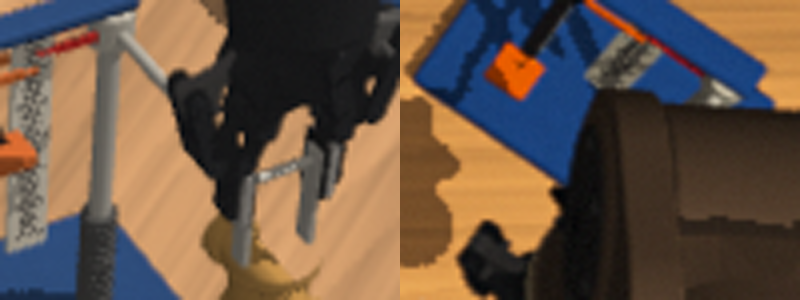

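Side crop: crossbar from about (250,178) to (310,158), middle at image (409.6,171.6). The near finger hides the hook tip. I'll use the crossbar to check the side camera's bias.

```bash
python3 - <<'E'
from h import *
p=proj("side",[.4373,-.0571,.270]); b=np.array([409.6,171.6])-p; print(p,b)
for z in(.250,.254,.258): print(z,onz("side",np.array([397,162.5])-b,z).round(4))
E
```

```text
[409.53557562 171.22428757] [0.06442438 0.37571243]
0.25 [ 0.4797 -0.0953  0.25  ]
0.254 [ 0.4782 -0.0907  0.254 ]
0.258 [ 0.4766 -0.0861  0.258 ]
```

>>> apply_moves:
  rows:
    - {"dp": [-4,-2,0],"rotation": [0,0,0],"gripper": 1}
    - {"dp": [-12,-3,0],"rotation": [0,0,0],"gripper": 1}
    - {"dp": [-22,-3,0],"rotation": [0,0,0],"gripper": 1}
    - {"dp": [-32,-3,0],"rotation": [0,0,0],"gripper": 1}
    - {"dp": [-42,-3,0],"rotation": [0,0,0],"gripper": 1}
    - {"dp": [-52,-3,0],"rotation": [0,0,0],"gripper": 1}
    - {"dp": [-62,-3,0],"rotation": [0,0,0],"gripper": 1}
    - {"dp": [-69,-3,0],"rotation": [0,0,0],"gripper": 1}
    - {"dp": [-73,-3,0],"rotation": [0,0,0],"gripper": 1}
    - {"dp": [-73,-3,0],"rotation": [0,0,0],"gripper": 1}
    - {"dp": [-73,-3,0],"rotation": [0,0,0],"gripper": 1}
    - {"dp": [-73,-3,0],"rotation": [0,0,0],"gripper": 1}

```text
time_s: 5.97
tcp_pos: [0.4941, -0.103, 0.2612]
tcp_rot: [0.308, 0.951, 0.0, -0.0]
force: [0.5, 0.1, -6.6]
grip_width: 0.0431
grasp_force: 62.9
```

```bash
python3 - <<'E'
from h import *
need([.4946,-.102,.229],np.pi/2-.625)
s=save("side","s3.png");t=save("top","t3.png")
c=lambda im,x,y:cv2.resize(im[y:y+75,x:x+100,::-1],(400,300),interpolation=cv2.INTER_CUBIC)
cv2.imwrite("pics/z3.png",np.hstack([c(s,320,120),c(s,340,100)]))
E
```

```text
t 5.97 tcp [ 0.4941 -0.103   0.2612] dp [ 0.1  1.1 32.2] rz -0.001 tilt [-0.001  0.    -1.   ] F [ 0.51  0.09 -6.64] w 0.0431 g 62.9
```

View pics/z3.png

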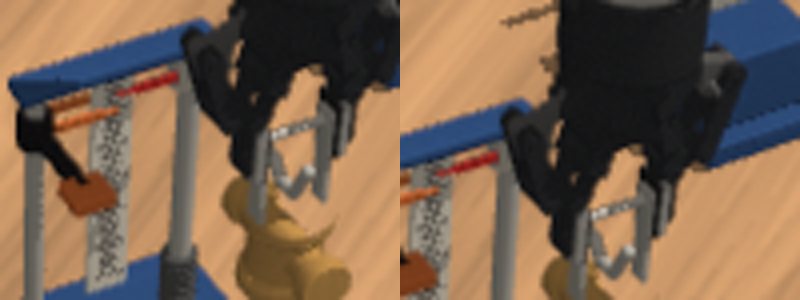

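The hook (crop bottom about (290,190), point about (308,170)) is inside the window, with the crossbar above it. Easing down.

>>> apply_moves:
  rows:
    - {"dp": [0,1,3],"rotation": [0,0,0],"gripper": 1}
    - {"dp": [0,1,7],"rotation": [0,0,0],"gripper": 1}
    - {"dp": [0,1,11],"rotation": [0,0,0],"gripper": 1}
    - {"dp": [0,1,15],"rotation": [0,0,0],"gripper": 1}
    - {"dp": [0,1,19],"rotation": [0,0,0],"gripper": 1}
    - {"dp": [0,1,22],"rotation": [0,0,0],"gripper": 1}
    - {"dp": [0,1,25],"rotation": [0,0,0],"gripper": 1}
    - {"dp": [0,1,27],"rotation": [0,0,0],"gripper": 1}
    - {"dp": [0,1,28],"rotation": [0,0,0],"gripper": 1}
    - {"dp": [0,1,28],"rotation": [0,0,0],"gripper": 1}
    - {"dp": [0,1,28],"rotation": [0,0,0],"gripper": 1}
    - {"dp": [0,1,28],"rotation": [0,0,0],"gripper": 1}

```text
time_s: 7.07
tcp_pos: [0.4953, -0.1025, 0.2335]
tcp_rot: [0.308, 0.951, 0.0, 0.0]
force: [-0.3, 0.0, -6.1]
grip_width: 0.0429
grasp_force: 63.0
```

```bash
python3 - <<'E'
from h import *
need([.4946,-.102,.229],np.pi/2-.625)
s=save("side","s4.png")
c=lambda im,x,y:cv2.resize(im[y:y+60,x:x+80,::-1],(640,480),interpolation=cv2.INTER_CUBIC)
cv2.imwrite("pics/z4.png",c(s,350,130))
E
```

```text
t 7.07 tcp [ 0.4953 -0.1025  0.2335] dp [0.8 0.  4.5] rz -0.001 tilt [ 0.  0. -1.] F [-0.32  0.   -6.08] w 0.0429 g 63.0
```

View pics/z4.png

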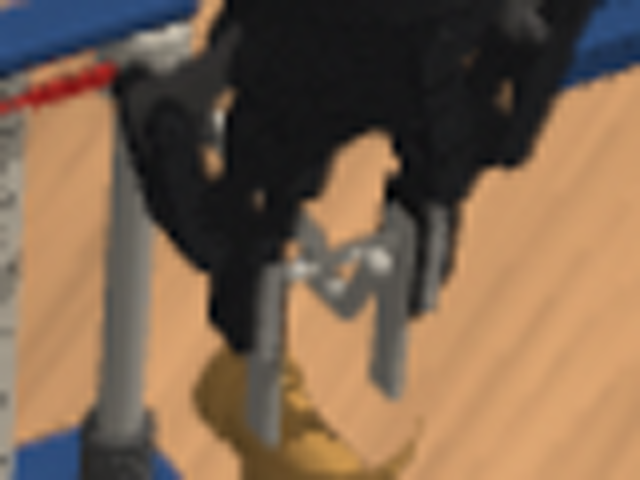

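The crossbar (crop about (290,268) to (380,262)) is in the hook's dip, with the point on the near side. Continuing down slowly.

>>> apply_moves:
  rows:
    - {"dp": [0,0,1],"rotation": [0,0,0],"gripper": 1}
    - {"dp": [0,0,3],"rotation": [0,0,0],"gripper": 1}
    - {"dp": [0,0,5],"rotation": [0,0,0],"gripper": 1}
    - {"dp": [0,0,7],"rotation": [0,0,0],"gripper": 1}
    - {"dp": [0,0,9],"rotation": [0,0,0],"gripper": 1}
    - {"dp": [0,0,11],"rotation": [0,0,0],"gripper": 1}
    - {"dp": [0,0,13],"rotation": [0,0,0],"gripper": 1}
    - {"dp": [0,0,15],"rotation": [0,0,0],"gripper": 1}
    - {"dp": [0,0,17],"rotation": [0,0,0],"gripper": 1}
    - {"dp": [0,0,19],"rotation": [0,0,0],"gripper": 1}
    - {"dp": [0,0,20],"rotation": [0,0,0],"gripper": 1}
    - {"dp": [0,0,20],"rotation": [0,0,0],"gripper": 1}

```text
time_s: 8.12
tcp_pos: [0.4952, -0.1025, 0.2132]
tcp_rot: [0.308, 0.951, 0.0, 0.0]
force: [0.1, -0.0, -4.5]
grip_width: 0.0428
grasp_force: 63.0
```

>>> apply_moves:
  rows:
    - {"dp": [0,0,0],"rotation": [0,0,0],"gripper": 1}
    - {"dp": [0,0,0],"rotation": [0,0,0],"gripper": 1}
    - {"dp": [0,0,0],"rotation": [0,0,0],"gripper": 1}
    - {"dp": [0,0,0],"rotation": [0,0,0],"gripper": 1}
    - {"dp": [0,0,0],"rotation": [0,0,0],"gripper": 1}
    - {"dp": [0,0,0],"rotation": [0,0,0],"gripper": 1}

```text
time_s: 8.62
tcp_pos: [0.4952, -0.1025, 0.2134]
tcp_rot: [0.308, 0.951, 0.0, 0.0]
force: [-1.1, 0.4, -3.9]
grip_width: 0.0431
grasp_force: 63.0
```

```bash
python3 - <<'E'
from h import *
need([.4946,-.102,.229],np.pi/2-.625)
E
```

```text
t 8.62 tcp [ 0.4952 -0.1025  0.2134] dp [  0.8   0.  -15.6] rz -0.001 tilt [ 0.  0. -1.] F [-1.06  0.43 -3.88] w 0.0431 g 63.0
```

>>> apply_moves:
  rows:
    - {"dp": [0,0,1],"rotation": [0,0,0],"gripper": 1}
    - {"dp": [0,0,3],"rotation": [0,0,0],"gripper": 1}
    - {"dp": [0,0,5],"rotation": [0,0,0],"gripper": 1}
    - {"dp": [0,0,7],"rotation": [0,0,0],"gripper": 1}
    - {"dp": [0,0,9],"rotation": [0,0,0],"gripper": 1}
    - {"dp": [0,0,11],"rotation": [0,0,0],"gripper": 1}
    - {"dp": [0,0,13],"rotation": [0,0,0],"gripper": 1}
    - {"dp": [0,0,15],"rotation": [0,0,0],"gripper": 1}
    - {"dp": [0,0,17],"rotation": [0,0,0],"gripper": 1}
    - {"dp": [0,0,19],"rotation": [0,0,0],"gripper": 1}
    - {"dp": [0,0,21],"rotation": [0,0,0],"gripper": 1}
    - {"dp": [0,0,22],"rotation": [0,0,0],"gripper": 1}

```text
time_s: 9.62
tcp_pos: [0.4952, -0.1025, 0.1911]
tcp_rot: [0.308, 0.951, 0.0, 0.0]
force: [0.4, -0.2, -1.3]
grip_width: 0.0428
grasp_force: 63.4
```

>>> apply_moves:
  rows:
    - {"dp": [0,0,0],"rotation": [0,0,0],"gripper": 1}
    - {"dp": [0,0,0],"rotation": [0,0,0],"gripper": 1}
    - {"dp": [0,0,0],"rotation": [0,0,0],"gripper": 1}
    - {"dp": [0,0,0],"rotation": [0,0,0],"gripper": 1}

```text
time_s: 9.95
tcp_pos: [0.4952, -0.1025, 0.1914]
tcp_rot: [0.308, 0.951, 0.0, 0.0]
force: [1.1, 0.2, -1.0]
grip_width: 0.043
grasp_force: 63.4
```

```bash
python3 - <<'E'
from h import *
f=[]
for i in range(20): r.read_camera("side"); f.append(r.get_obs()["force"][2])
print(np.mean(f),np.std(f)/len(f)**.5)
need([.4946,-.102,.229],np.pi/2-.625)
E
```

```text
-0.8674756378613762 0.13413151190251454
t 10.95 tcp [ 0.4952 -0.1025  0.1913] dp [  0.7   0.1 -37.7] rz -0.001 tilt [ 0.  0. -1.] F [ 0.38 -0.32 -0.85] w 0.0431 g 63.4
```

>>> apply_moves:
  rows:
    - {"dp": [0,0,1],"rotation": [0,0,0],"gripper": 1}
    - {"dp": [0,0,2],"rotation": [0,0,0],"gripper": 1}
    - {"dp": [0,0,3],"rotation": [0,0,0],"gripper": 1}
    - {"dp": [0,0,4],"rotation": [0,0,0],"gripper": 1}
    - {"dp": [0,0,5],"rotation": [0,0,0],"gripper": 1}
    - {"dp": [0,0,6],"rotation": [0,0,0],"gripper": 1}
    - {"dp": [0,0,6],"rotation": [0,0,0],"gripper": 1}
    - {"dp": [0,0,6],"rotation": [0,0,0],"gripper": 1}

```text
time_s: 11.62
tcp_pos: [0.4952, -0.1024, 0.1853]
tcp_rot: [0.308, 0.951, 0.0, 0.0]
force: [0.5, 0.7, 0.4]
grip_width: 0.0431
grasp_force: 63.4
```

```bash
python3 - <<'E'
from h import *
f=[]
for i in range(30): r.read_camera("side"); f.append(r.get_obs()["force"][2])
print(np.mean(f),np.std(f)/len(f)**.5)
need([.4946,-.102,.229],np.pi/2-.625)
E
```

```text
0.19375027102997794 0.10032972870421396
t 13.12 tcp [ 0.4951 -0.1025  0.1853] dp [  0.7   0.1 -43.7] rz -0.001 tilt [ 0.  0. -1.] F [ 1.04 -0.27 -0.4 ] w 0.0433 g 63.4
```

Nearly balanced (+0.2 N, about 1 mm). Coming up half a millimetre and opening gently.

>>> apply_moves:
  rows:
    - {"dp": [0,0,-0.7],"rotation": [0,0,0],"gripper": 1}
    - {"dp": [0,0,-0.7],"rotation": [0,0,0],"gripper": 1}
    - {"dp": [0,0,-0.7],"rotation": [0,0,0],"gripper": 0.1}
    - {"dp": [0,0,-0.7],"rotation": [0,0,0],"gripper": 0.0}
    - {"dp": [0,0,-0.7],"rotation": [0,0,0],"gripper": -0.05}
    - {"dp": [0,0,-0.7],"rotation": [0,0,0],"gripper": -0.1}
    - {"dp": [0,0,-0.7],"rotation": [0,0,0],"gripper": -0.15}
    - {"dp": [0,0,-0.7],"rotation": [0,0,0],"gripper": -0.25}
    - {"dp": [0,0,-0.7],"rotation": [0,0,0],"gripper": -0.4}
    - {"dp": [0,0,-0.7],"rotation": [0,0,0],"gripper": -0.6}
    - {"dp": [0,0,-0.7],"rotation": [0,0,0],"gripper": -0.8}
    - {"dp": [0,0,-0.7],"rotation": [0,0,0],"gripper": -0.8}
  newtons: 20

```text
time_s: 14.12
tcp_pos: [0.4951, -0.1025, 0.186]
tcp_rot: [0.308, 0.951, 0.0, 0.0]
force: [1.4, 0.1, -0.5]
grip_width: 0.0772
grasp_force: 0.0
```

```bash
python3 - <<'E'
from h import *
need([.4946,-.102,.229],np.pi/2-.625)
s=save("side","s5.png")
c=lambda im,x,y:cv2.resize(im[y:y+75,x:x+100,::-1],(400,300),interpolation=cv2.INTER_CUBIC)
s6=save("side","s6.png")
cv2.imwrite("pics/z5.png",np.hstack([c(s,310,130),c(s6,350,130)]))
E
```

```text
t 14.12 tcp [ 0.4951 -0.1025  0.186 ] dp [  0.7   0.1 -43. ] rz -0.001 tilt [ 0.  0. -1.] F [ 1.39  0.15 -0.47] w 0.0772 g 0.0
```

View pics/z5.png

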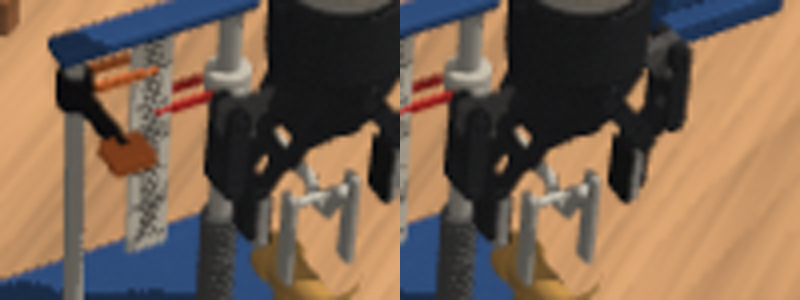

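The valve hangs on the hook with the fingers clear of it. Marker line tip is at about crop (158,71) and pointer tip at about (158,110). Retreating straight up.

>>> apply_moves:
  rows:
    - {"dp": [0,0,-3],"rotation": [0,0,0],"gripper": -0.8}
    - {"dp": [0,0,-9],"rotation": [0,0,0],"gripper": -0.8}
    - {"dp": [0,0,-18],"rotation": [0,0,0],"gripper": -0.8}
    - {"dp": [0,0,-30],"rotation": [0,0,0],"gripper": -0.8}
    - {"dp": [0,0,-45],"rotation": [0,0,0],"gripper": -0.8}
    - {"dp": [0,0,-60],"rotation": [0,0,0],"gripper": -0.8}
    - {"dp": [0,0,-75],"rotation": [0,0,0],"gripper": -0.8}
    - {"dp": [0,0,-90],"rotation": [0,0,0],"gripper": -0.8}
    - {"dp": [0,0,-105],"rotation": [0,0,0],"gripper": -0.8}
    - {"dp": [0,0,-112],"rotation": [0,0,0],"gripper": -0.8}
    - {"dp": [0,0,-112],"rotation": [0,0,0],"gripper": 1}
    - {"dp": [0,0,-112],"rotation": [0,0,0],"gripper": 1}

```text
time_s: 15.22
tcp_pos: [0.4951, -0.1025, 0.2982]
tcp_rot: [0.308, 0.951, 0.0, 0.0]
force: [0.2, 0.1, 0.1]
grip_width: 0.0544
grasp_force: 0.0
```

>>> apply_moves:
  rows:
    - {"dp": [0,0,0],"rotation": [0,0,0],"gripper": 1}
    - {"dp": [0,0,0],"rotation": [0,0,0],"gripper": 1}
    - {"dp": [0,0,0],"rotation": [0,0,0],"gripper": 1}
    - {"dp": [0,0,0],"rotation": [0,0,0],"gripper": 1}
    - {"dp": [0,0,0],"rotation": [0,0,0],"gripper": 1}
    - {"dp": [0,0,0],"rotation": [0,0,0],"gripper": 1}

```text
time_s: 15.72
tcp_pos: [0.495, -0.1025, 0.2978]
tcp_rot: [0.308, 0.951, -0.0, -0.0]
force: [0.4, -0.5, 0.3]
grip_width: 0.0001
grasp_force: 0.0
```

```bash
cat >> h.py <<'E'
from scipy.optimize import brentq
PXY=[.6065,-.1212]
def zat(v): return brentq(lambda z:proj("side",PXY+[z])[1]-v,0,.4)
def strip(im,y0=128):  # red / orange tips near the strip
    h=cv2.cvtColor(im,cv2.COLOR_RGB2HSV); out={}
    u=proj("side",PXY+[.21])[0]
    for n,lo,hi in(("red",(0,170,120),(5,255,255)),("orange",(6,170,200),(16,255,255))):
        m=cv2.inRange(h,lo,hi); m2=np.zeros_like(m); a,b=(int(u)-1,int(u)+14) if n=="red" else (int(u)-16,int(u)+4)
        m2[115:190,a:b]=m[115:190,a:b]; k,l,st,ce=cv2.connectedComponentsWithStats(m2)
        for i in range(1,k):
            if st[i][4]<5: continue
            ys,xs=np.where(l==i); t=xs.min() if n=="red" else xs.max()
            q=ys[abs(xs-t)<2].mean(); out.setdefault(n,[]).append((int(st[i][4]),int(t),round(q,1),round(zat(q),4)))
    return out
E
python3 - <<'E'
from h import *
print(r.finger_overhang, proj("side",PXY+[.24]))
print(strip(cv2.imread("pics/side0.png")[:,:,::-1])); 
for i in range(3): print(strip(save("side",f"s7{i}.png")))
need([.586,-.044,.275],np.pi/2-.625)
E
```

```text
0.017 [349.03443683 142.40830725]
{'red': [(19, 352, np.float64(142.0), 0.2412)], 'orange': [(61, 348, np.float64(167.2), 0.1673)]}
{'red': [(23, 351, np.float64(157.0), 0.1979)]}
{'red': [(23, 351, np.float64(157.0), 0.1979)]}
{'red': [(21, 353, np.float64(156.2), 0.2003)]}
t 15.87 tcp [ 0.4951 -0.1025  0.298 ] dp [-39.4 100.6  23. ] rz -0.001 tilt [-0.  0. -1.] F [ 1.11 -0.3   0.12] w 0.0003 g 0.0
```

Pointer has sunk from z≈0.241 to ≈0.199, about 42 mm, which agrees with the measured weight. Moving over the pad.

>>> apply_moves:
  rows:
    - {"dp": [-4,10,0],"rotation": [0,0,0],"gripper": 1}
    - {"dp": [-12,32,0],"rotation": [0,0,0],"gripper": 1}
    - {"dp": [-22,58,0],"rotation": [0,0,0],"gripper": 1}
    - {"dp": [-32,82,2],"rotation": [0,0,0],"gripper": 1}
    - {"dp": [-38,96,10],"rotation": [0,0,0],"gripper": 1}
    - {"dp": [-39,100,23],"rotation": [0,0,0],"gripper": 1}
    - {"dp": [-39,100,30],"rotation": [0,0,0],"gripper": 1}
    - {"dp": [-39,100,34],"rotation": [0,0,0],"gripper": 1}
    - {"dp": [-39,100,34],"rotation": [0,0,0],"gripper": 1}
    - {"dp": [-39,100,34],"rotation": [0,0,0],"gripper": 1}

```text
time_s: 16.7
tcp_pos: [0.585, -0.0448, 0.2643]
tcp_rot: [0.308, 0.951, -0.0, -0.0]
force: [-0.4, -0.8, -0.3]
grip_width: -0.0002
grasp_force: 0.0
```

```bash
python3 - <<'E'
from h import *
need([.586,-.044,.221],np.pi/2-.625)
s=save("side","s8.png")
c=lambda im,x,y:cv2.resize(im[y:y+75,x:x+100,::-1],(600,450),interpolation=cv2.INTER_CUBIC)
print(strip(s)); cv2.imwrite("pics/z8.png",c(s,310,115))
E
```

```text
t 16.7 tcp [ 0.585  -0.0448  0.2643] dp [-0.3  1.2 43.3] rz -0.002 tilt [-0. -0. -1.] F [-0.37 -0.81 -0.35] w -0.0002 g 0.0
{'red': [(21, 353, np.float64(156.2), 0.2003)], 'orange': [(19, 348, np.float64(167.2), 0.1673)]}
```

View pics/z8.png

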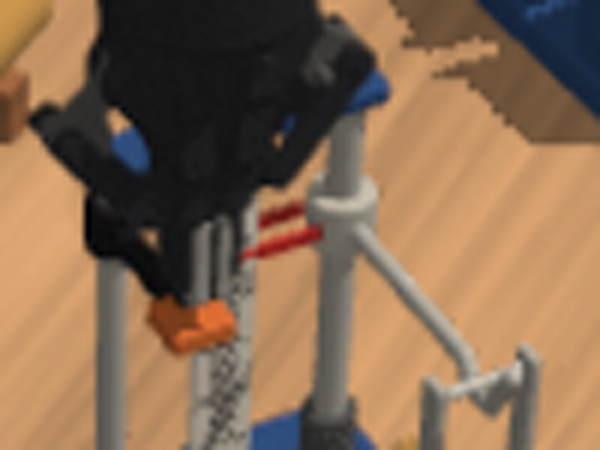

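The closed fingertips are right above the orange pad (crop about (195,315)) and the pointer tip is visible at about (245,257). Pushing down, stopping a little short of the target.

>>> apply_moves:
  rows:
    - {"dp": [0,1,4],"rotation": [0,0,0],"gripper": 1}
    - {"dp": [0,1,9],"rotation": [0,0,0],"gripper": 1}
    - {"dp": [0,1,13],"rotation": [0,0,0],"gripper": 1}
    - {"dp": [0,1,17],"rotation": [0,0,0],"gripper": 1}
    - {"dp": [0,1,20],"rotation": [0,0,0],"gripper": 1}
    - {"dp": [0,1,23],"rotation": [0,0,0],"gripper": 1}
    - {"dp": [0,1,26],"rotation": [0,0,0],"gripper": 1}
    - {"dp": [0,1,29],"rotation": [0,0,0],"gripper": 1}
    - {"dp": [0,1,32],"rotation": [0,0,0],"gripper": 1}
    - {"dp": [0,1,35],"rotation": [0,0,0],"gripper": 1}
    - {"dp": [0,1,37],"rotation": [0,0,0],"gripper": 1}
    - {"dp": [0,1,37],"rotation": [0,0,0],"gripper": 1}

```text
time_s: 17.75
tcp_pos: [0.5859, -0.0434, 0.2265]
tcp_rot: [0.308, 0.951, -0.0, -0.0]
force: [1.2, 0.3, 0.7]
grip_width: 0.0001
grasp_force: 0.0
```

```bash
python3 - <<'E'
from h import *
need([.586,-.044,.221],np.pi/2-.625)
s=save("side","s9.png")
c=lambda im,x,y:cv2.resize(im[y:y+50,x:x+66,::-1],(792,600),interpolation=cv2.INTER_CUBIC)
print(strip(s)); cv2.imwrite("pics/z9.png",c(s,320,135))
E
```

```text
t 17.75 tcp [ 0.5859 -0.0434  0.2265] dp [-0.4 -0.4  5.5] rz -0.001 tilt [-0. -0. -1.] F [1.2  0.28 0.71] w 0.0001 g 0.0
{}
```

View pics/z9.png

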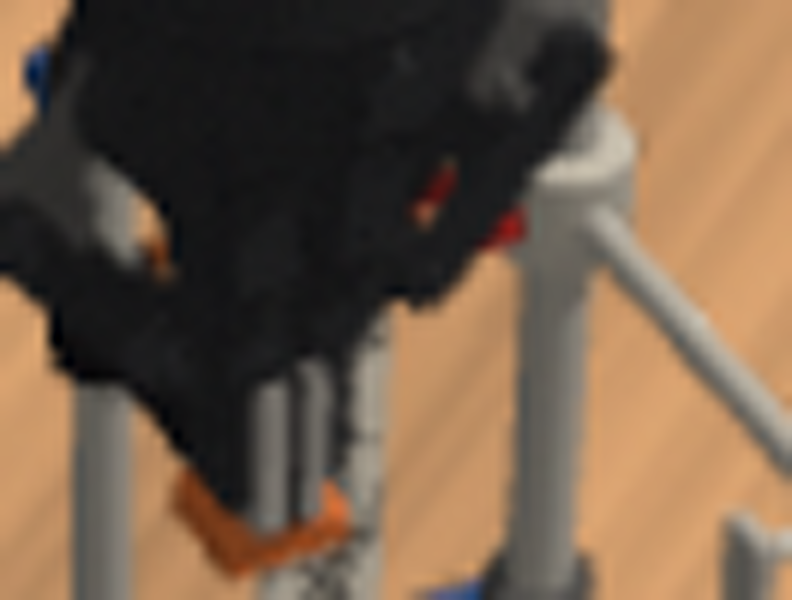

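Fingertips are on the pad (crop about (285,530)), but the gripper hides the lines. Backing off so I can measure numerically.

>>> apply_moves:
  rows:
    - {"dp": [0,0,-4],"rotation": [0,0,0],"gripper": 1}
    - {"dp": [0,0,-15],"rotation": [0,0,0],"gripper": 1}
    - {"dp": [0,0,-35],"rotation": [0,0,0],"gripper": 1}
    - {"dp": [0,0,-60],"rotation": [0,0,0],"gripper": 1}
    - {"dp": [0,0,-90],"rotation": [0,0,0],"gripper": 1}
    - {"dp": [0,0,-115],"rotation": [0,0,0],"gripper": 1}
    - {"dp": [0,0,-130],"rotation": [0,0,0],"gripper": 1}
    - {"dp": [0,0,-130],"rotation": [0,0,0],"gripper": 1}

```text
time_s: 18.47
tcp_pos: [0.5873, -0.0439, 0.362]
tcp_rot: [0.308, 0.951, 0.001, 0.003]
force: [0.7, -0.4, 0.4]
grip_width: -0.0002
grasp_force: 0.0
```

```bash
python3 - <<'E'
from h import *
need([.586,-.044,.221],np.pi/2-.625)
s=save("side","s10.png");h=cv2.cvtColor(s,cv2.COLOR_RGB2HSV)
def show(h,r0,r1,c0,c1):
    for v in range(r0,r1):
        print(v,"".join("." if q[1]<150 else "R" if (q[0]<=4 or q[0]>170) else "O" if q[0]<=11 and q[1]>165 else "." for q in h[v,c0:c1]))
print("cols 322-372"); show(h,138,182,322,372)
h0=cv2.cvtColor(cv2.imread("pics/side0.png"),cv2.COLOR_BGR2HSV); print("initial"); show(h0,136,176,322,372)
E
```

```text
t 18.47 tcp [ 0.5873 -0.0439  0.362 ] dp [  1.8  -1.4 141. ] rz -0.001 tilt [ 0.007  0.    -1.   ] F [ 0.7  -0.37  0.35] w -0.0002 g 0.0
cols 322-372
138 ..................................................
139 ..................................................
140 ..................................................
141 ..................................................
142 ..................................................
143 ..................................................
144 ..................................................
145 ..................................................
146 ..................................................
147 ..................................................
148 ..................................................
149 ....................................RO............
150 .................................RRRRRR...........
151 ...............................RRRRR..............
152 ...............................RR.................
153 .................OOO..................ORRR........
154 ..............OOOOOO..............OORRRRRR........
155 ...........
[... 2977 characters left out ...]
..........OOO...........................
164 ..............OOO..OOOOO..........................
165 .............OOOOO.OOOOOO.........................
166 .............OOOOOOOOOOOOO........................
167 .............OOOOOOOOOOOOOO.......................
168 .............OOOOOOOOOOOOOO.......................
169 ..............OOOOOOOOOOOOO.......................
170 ..............OOOOOOOOOOOOO.......................
171 ...............OOOOOOOOOOO........................
172 ................OOOOOOO...........................
173 .................OOO..............................
174 ..................................................
175 ..................................................
```

```bash
cat >> h.py <<'E'
def gap(im):  # subpixel line rows extrapolated to column 348.5; positive = pointer lower than marker
    L=cv2.cvtColor(im,cv2.COLOR_RGB2HSV); W=L[...,1].astype(float)*0
    H,S=L[...,0].astype(int),L[...,1].astype(int); res={}
    for n,m,(a,b) in(("o",(H<=11)&(S>165),(336,346)),("r",((H<=5)|(H>170))&(S>150),(352,360))):
        P=[]
        for u in range(a,b):
            v=[q for q in range(138,170) if m[q,u]]
            if not v: continue
            g=[v[-1]]                      # lowest run only: the upper one is the shadow
            while g[-1]-1 in v: g.append(g[-1]-1)
            P.append((u,np.mean(g)))
        k=np.polyfit(*np.array(P).T,1); res[n]=(round(k[0],3),round(np.polyval(k,348.5),2))
    return res,round(res["r"][1]-res["o"][1],2)
E
python3 - <<'E'
from h import *
print("init",gap(cv2.imread("pics/side0.png")[:,:,::-1]))
for i in range(4): print(gap(r.read_camera("side")))
print([round((proj("side",PXY+[z])[1]-proj("side",PXY+[z-.01])[1]),2) for z in(.24,.2)])
need([.586,-.044,.240],np.pi/2-.625)
E
```

```text
init ({'o': (np.float64(-0.061), np.float64(166.02)), 'r': (np.float64(-0.256), np.float64(142.98))}, np.float64(-23.04))
({'o': (np.float64(-0.264), np.float64(156.04)), 'r': (np.float64(-0.363), np.float64(158.1))}, np.float64(2.06))
({'o': (np.float64(-0.264), np.float64(156.04)), 'r': (np.float64(-0.363), np.float64(158.1))}, np.float64(2.06))
({'o': (np.float64(-0.264), np.float64(156.04)), 'r': (np.float64(-0.363), np.float64(158.1))}, np.float64(2.06))
({'o': (np.float64(-0.264), np.float64(156.04)), 'r': (np.float64(-0.363), np.float64(158.1))}, np.float64(2.06))
[np.float64(-3.53), np.float64(-3.38)]
t 18.72 tcp [ 0.5854 -0.0433  0.3561] dp [ -1.1  -0.  116.1] rz -0.001 tilt [-0.002  0.    -1.   ] F [-0.58  0.01 -0.2 ] w -0.0003 g 0.0
```

The marker line is 6 mm above the pointer and the pointer is still. Pushing the last bit, to TCP z≈0.2207.

>>> apply_moves:
  rows:
    - {"dp": [0,0,10],"rotation": [0,0,0],"gripper": 1}
    - {"dp": [0,0,35],"rotation": [0,0,0],"gripper": 1}
    - {"dp": [0,0,65],"rotation": [0,0,0],"gripper": 1}
    - {"dp": [0,0,90],"rotation": [0,0,0],"gripper": 1}
    - {"dp": [0,0,108],"rotation": [0,0,0],"gripper": 1}
    - {"dp": [0,0,118],"rotation": [0,0,0],"gripper": 1}
    - {"dp": [0,0,124],"rotation": [0,0,0],"gripper": 1}
    - {"dp": [0,0,128],"rotation": [0,0,0],"gripper": 1}
    - {"dp": [0,0,131],"rotation": [0,0,0],"gripper": 1}
    - {"dp": [0,0,133],"rotation": [0,0,0],"gripper": 1}
    - {"dp": [0,0,135],"rotation": [0,0,0],"gripper": 1}
    - {"dp": [0,0,135],"rotation": [0,0,0],"gripper": 1}

```text
time_s: 19.72
tcp_pos: [0.5862, -0.0435, 0.2224]
tcp_rot: [0.308, 0.951, 0.0, 0.0]
force: [-0.6, -0.7, 0.1]
grip_width: -0.0003
grasp_force: 0.4
```

>>> apply_moves:
  rows:
    - {"dp": [0,0,0],"rotation": [0,0,0],"gripper": 1}
    - {"dp": [0,0,0],"rotation": [0,0,0],"gripper": 1}
    - {"dp": [0,0,-6],"rotation": [0,0,0],"gripper": 1}
    - {"dp": [0,0,-20],"rotation": [0,0,0],"gripper": 1}
    - {"dp": [0,0,-40],"rotation": [0,0,0],"gripper": 1}
    - {"dp": [0,0,-65],"rotation": [0,0,0],"gripper": 1}
    - {"dp": [0,0,-95],"rotation": [0,0,0],"gripper": 1}
    - {"dp": [0,0,-120],"rotation": [0,0,0],"gripper": 1}
    - {"dp": [0,0,-135],"rotation": [0,0,0],"gripper": 1}
    - {"dp": [0,0,-135],"rotation": [0,0,0],"gripper": 1}
    - {"dp": [0,0,-135],"rotation": [0,0,0],"gripper": 1}

```text
time_s: 20.63
tcp_pos: [0.5862, -0.0435, 0.3581]
tcp_rot: [0.308, 0.951, 0.0, 0.001]
force: [-1.5, -0.9, -0.1]
grip_width: -0.0001
grasp_force: 0.0
```

```bash
python3 - <<'E'
from h import *
s=save("side","s11.png");print(gap(s));h=cv2.cvtColor(s,cv2.COLOR_RGB2HSV)
for v in range(146,172): print(v,"".join("." if q[1]<150 else "R" if (q[0]<=4 or q[0]>170) else "O" if q[0]<=11 and q[1]>165 else "." for q in h[v,322:372]))
need([.586,-.044,.240],np.pi/2-.625)
E
```

```text
({'o': (np.float64(-0.285), np.float64(157.22)), 'r': (np.float64(-0.363), np.float64(158.1))}, np.float64(0.88))
146 ..................................................
147 ..................................................
148 ..................................................
149 ....................................OO............
150 .................................ORRRR............
151 ...............................RRRRR..............
152 ...............................RR.................
153 ......................................ORR.........
154 ..................O...............OORRRRRR........
155 ...............OOOOO...........OORRRRRR...........
156 ............OOOOOO.............RRRRR..............
157 ...........OOO...........OO..RRRR.................
158 ...........O........OOOOO..R......................
159 ................OOOOOOOO..........................
160 ..............OOOOOOO.............................
161 ...........OOOOOOO................................
162 ...........OOOO...................................
163 ..................................................
164 ..................................................
165 ..................................................
166 ..................................................
167 ..................................................
168 ..................................................
169 ..................................................
170 ..................................................
171 ..................................................
t 20.68 tcp [ 0.5858 -0.0434  0.3569] dp [ -0.6  -0.4 116.9] rz -0.001 tilt [ 0.  0. -1.] F [ 0.03 -0.93  0.01] w -0.0 g 0.0
```

Gap is down to about 2.7 mm. One more small push.

>>> apply_moves:
  rows:
    - {"dp": [0,0,10],"rotation": [0,0,0],"gripper": 1}
    - {"dp": [0,0,35],"rotation": [0,0,0],"gripper": 1}
    - {"dp": [0,0,65],"rotation": [0,0,0],"gripper": 1}
    - {"dp": [0,0,90],"rotation": [0,0,0],"gripper": 1}
    - {"dp": [0,0,110],"rotation": [0,0,0],"gripper": 1}
    - {"dp": [0,0,122],"rotation": [0,0,0],"gripper": 1}
    - {"dp": [0,0,128],"rotation": [0,0,0],"gripper": 1}
    - {"dp": [0,0,132],"rotation": [0,0,0],"gripper": 1}
    - {"dp": [0,0,135],"rotation": [0,0,0],"gripper": 1}
    - {"dp": [0,0,136.5],"rotation": [0,0,0],"gripper": 1}
    - {"dp": [0,0,137.5],"rotation": [0,0,0],"gripper": 1}
    - {"dp": [0,0,137.5],"rotation": [0,0,0],"gripper": 1}

```text
time_s: 21.68
tcp_pos: [0.5861, -0.0435, 0.22]
tcp_rot: [0.308, 0.951, 0.0, 0.0]
force: [-0.4, -0.6, 0.0]
grip_width: -0.0
grasp_force: 0.0
```

>>> apply_moves:
  rows:
    - {"dp": [0,0,0],"rotation": [0,0,0],"gripper": 1}
    - {"dp": [0,0,0],"rotation": [0,0,0],"gripper": 1}
    - {"dp": [0,0,-6],"rotation": [0,0,0],"gripper": 1}
    - {"dp": [0,0,-20],"rotation": [0,0,0],"gripper": 1}
    - {"dp": [0,0,-40],"rotation": [0,0,0],"gripper": 1}
    - {"dp": [0,0,-65],"rotation": [0,0,0],"gripper": 1}
    - {"dp": [0,0,-95],"rotation": [0,0,0],"gripper": 1}
    - {"dp": [0,0,-120],"rotation": [0,0,0],"gripper": 1}
    - {"dp": [0,0,-135],"rotation": [0,0,0],"gripper": 1}
    - {"dp": [0,0,-135],"rotation": [0,0,0],"gripper": 1}
    - {"dp": [0,0,-135],"rotation": [0,0,0],"gripper": 1}

```text
time_s: 22.6
tcp_pos: [0.5863, -0.0435, 0.3556]
tcp_rot: [0.308, 0.951, 0.0, 0.001]
force: [-0.0, -0.3, -0.7]
grip_width: -0.0
grasp_force: 0.0
```

```bash
python3 - <<'E'
from h import *
s=save("side","s12.png");print(gap(s));h=cv2.cvtColor(s,cv2.COLOR_RGB2HSV)
for v in range(151,164): print(v,"".join("." if q[1]<150 else "R" if (q[0]<=4 or q[0]>170) else "O" if q[0]<=11 and q[1]>165 else "." for q in h[v,322:372]))
x=np.array([np.cos(.625),-np.sin(.625),0]);y=np.array([.585,.811,0]);o=np.array([*PXY,.2])
print("level slope",[(proj("side",o+y*.03)-proj("side",o)).round(1),(proj("side",o-y*.03)-proj("side",o)).round(1)])
E
```

```text
({'o': (np.float64(-0.279), np.float64(158.07)), 'r': (np.float64(-0.363), np.float64(158.1))}, np.float64(0.03))
151 ...............................RRRRR..............
152 ...............................RR.................
153 ......................................ORR.........
154 ..................................OORRRRRR........
155 .................OOO...........OORRRRRRR..........
156 ..............OOOOOO...........RRRRR..............
157 ...........OOOOOO............RRRR.................
158 ...........OOO...........OOR......................
159 ...................OOOOOO.........................
160 ................OOOOOOO...........................
161 .............OOOOOOOO.............................
162 ...........OOOOOO.................................
163 ...........OOO....................................
level slope [array([-11.5,   3.8]), array([11.4, -3.7])]
```

The orange and red tips now meet at about (348,158), collinear along the level slope, and the pointer hasn't moved. The gripper is clear, so I'm handing in.

```bash
python3 -c "
from h import *
print(r.close_job())"
```

```text
the job is handed in; nothing more can be done
None
```

The brass valve hangs still on the scale hook, which has sunk about 42 mm (roughly 0.65 kg); the marker line is level with the red pointer to within about 1 mm in the camera view, and I handed the job in at about 22.6 s with the gripper clear (no verdict was returned).

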